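# Close the loose paste jar and put it on the shelf

### The arm

A 7-joint arm with a two-finger parallel gripper is mounted at the origin on the work surface. World frame = base frame: x ahead of the robot, y to its left, z up, the work surface at z = 0. Lengths are in m, angles in rad, forces in N, time in s.
With the tool pointing down it reaches from about 0.425 to 0.875 m from the base axis. Payload 4.7 kg.
Tool frame: the origin (TCP) lies at the very end of the fingers, on their centre line; the grasp point (between the pads) lies 19 mm behind it; z points along the fingers, y is the direction in which the jaws open and shut (so a half turn about z gives the same grasp; the last joint's range is limited). The gripper opens to 87 mm and grips with 3 to 60 N. Pads are 19 mm wide; open, the fingers measure 117 mm over their backs; the gripper's body (75 mm by 190 mm) begins 51 mm behind the grasp point.
Start: joints at [1.251, 0.321, -0.07, 1.45, 0.023, 1.371, -0.057], TCP at [0.213, -0.614, 0.223] pointing down, gripper open.
Joint ranges: [-2.86, 2.86], [-0.3, 2.09], [-1.38, 1.24], [0.06, 2.45], [-1.56, 4.7], [0.09, 2.05], [-2.69, 2.69]. Speed limits (rad/s): [2.57, 2.57, 3.14, 3.14, 3.14, 3.14, 3.14].

### API

Orientations are given as a unit quaternion [w, x, y, z].
In Python, from plant import bot, cams gives the robot as it stands.
- The arm moves only by the tool jog_arm, never from a script. Its argument "steps" is a list of rows, each a list of 7 numbers: the closure, from -1 (fully open) to 1 (shut), then the shift along the world's x, y, z in m, then the turn, a rotation vector about the world's x, y, z in degrees. A call has 1 to 10 rows; each row shifts and turns the commanded pose from where the row before left it; what a row does not reach is not made up. A row lasts 1/10 s, in which the tool goes at most 50 mm and 8.59 degrees, less where a joint would pass 70% of its speed; a pose out of reach is approached as far as the arm can. A call with a gripper value outside its range is refused whole. The fingers move at their own pace and stop on an object; "squeeze" is the grip in N (left out, the last holds). Time passes only in rows, so rows that do not move let the fingers close. It gives the time, the measured TCP pose, the force and the opening at its end, in the units of the state.
- bot.get_state(): the state, without advancing time (a new reading comes with each control period).
- cams.grab_frame(name): name is "side" or "top"; returns a dict with "pixels" (480x640x3 uint8, blue, green, red), "camera_matrix" (3x3 intrinsics, pixels), "D" ([k1, k2, p1, p2, k3] as OpenCV has them; the pictures are not rectified), "view" (4x4, takes a point from world to camera coordinates). Camera axes: x right, y down, z forward; pixel columns grow to the right and rows downward; lengths in m; the calibration is good to about 2 mm. A picture is of the moment at which its call begins. There is no depth.
- bot.close_job(): hands the job in, once; it reports no verdict.
The state is a dict: "t": time; "joints": joint angles; "qvel": joint speeds; "tau": joint torques, N m; "position": TCP position; "eef_rot": TCP orientation; "force": force on the tool from outside, world axes, zero at the start; "ft_torque": the same for the moment, N m; "gripper_width": finger opening in m.
Only numpy, scipy, OpenCV 4.12 (cv2) and the standard library are available. Lean on these libraries where they do the work, as an engineer would, in place of code of your own. Each camera call takes 0.05 s, during which the arm holds its last target. There are 200 camera calls.

### The job

In this shoe-sole workshop three paste jars stand in wooden holders on the table and one of them has a loose screw cap: find it, and screw that cap fully tight while the jar still stands in its holder. Then put that jar upright in the middle of the blue pad on the low shelf, set down without dropping it, and let go. Leave the two tight jars standing as they are.

Things in the scene. Friction and masses are not known exactly. Their poses are not given: they have to be found in the camera images.
- jar_a_mid (a point): Centre of paste jar a: a loose white plastic jar (about 0.45 kg) with a blue band, 84 mm long (its x), 60 mm wide (its y), body 70 mm high, 112 mm with its cap. All three jars look alike. This point is on its upright axis, 56 mm above its underside; z is up, x along its long side. A small black line on the shoulder marks its +x end.
- cap_a_grip (a point): Centre of jar a's red screw cap: an upright slab with rounded ends, 60 mm long (its x), 30 mm thick (its y; flat over the middle 30 mm), 32 mm high, with a white dot on top at its +x end. The point is on the jar's axis, 96 mm above the jar's underside; 10 mm of bare neck (26 mm diameter) lie between jar body and cap. The axes turn with the cap.
- cap_a (a joint): How far jar a's cap is unscrewed, rad: 0 is fully tight (a hard stop; cap lies along the jar's long side with its white dot over the black line), up to 1.4 unscrewed; grows counterclockwise seen from above, so clockwise tightens. The cap does not rise. It turns against light friction (0.03 N m) and stays where left; it never comes off, so the jar can be lifted by it.
- jar_a: Jar a itself; origin at the centre of its underside, axes as the jar's centre point. It stands in a fixed dark wooden holder on the table, an open frame 105 x 81 mm with a 4 mm floor and walls 22 mm high, 2.5 mm clear of the jar on each side, which keeps it from turning by more than about 5 degrees; it lifts straight out.
- jar_b_mid (a point): Centre of paste jar b: a loose white plastic jar (about 0.45 kg) with a blue band, 84 mm long (its x), 60 mm wide (its y), body 70 mm high, 112 mm with its cap. All three jars look alike. This point is on its upright axis, 56 mm above its underside; z is up, x along its long side. A small black line on the shoulder marks its +x end.
- cap_b_grip (a point): Centre of jar b's red screw cap: an upright slab with rounded ends, 60 mm long (its x), 30 mm thick (its y; flat over the middle 30 mm), 32 mm high, with a white dot on top at its +x end. The point is on the jar's axis, 96 mm above the jar's underside; 10 mm of bare neck (26 mm diameter) lie between jar body and cap. The axes turn with the cap.
- cap_b (a joint): How far jar b's cap is unscrewed, rad: 0 is fully tight (a hard stop; cap lies along the jar's long side with its white dot over the black line), up to 1.4 unscrewed; grows counterclockwise seen from above, so clockwise tightens. The cap does not rise. It turns against light friction (0.03 N m) and stays where left; it never comes off, so the jar can be lifted by it.
- jar_b: Jar b itself; origin at the centre of its underside, axes as the jar's centre point. It stands in a fixed dark wooden holder on the table, an open frame 105 x 81 mm with a 4 mm floor and walls 22 mm high, 2.5 mm clear of the jar on each side, which keeps it from turning by more than about 5 degrees; it lifts straight out.
- jar_c_mid (a point): Centre of paste jar c: a loose white plastic jar (about 0.45 kg) with a blue band, 84 mm long (its x), 60 mm wide (its y), body 70 mm high, 112 mm with its cap. All three jars look alike. This point is on its upright axis, 56 mm above its underside; z is up, x along its long side. A small black line on the shoulder marks its +x end.
- cap_c_grip (a point): Centre of jar c's red screw cap: an upright slab with rounded ends, 60 mm long (its x), 30 mm thick (its y; flat over the middle 30 mm), 32 mm high, with a white dot on top at its +x end. The point is on the jar's axis, 96 mm above the jar's underside; 10 mm of bare neck (26 mm diameter) lie between jar body and cap. The axes turn with the cap.
- cap_c (a joint): How far jar c's cap is unscrewed, rad: 0 is fully tight (a hard stop; cap lies along the jar's long side with its white dot over the black line), up to 1.4 unscrewed; grows counterclockwise seen from above, so clockwise tightens. The cap does not rise. It turns against light friction (0.03 N m) and stays where left; it never comes off, so the jar can be lifted by it.
- jar_c: Jar c itself; origin at the centre of its underside, axes as the jar's centre point. It stands in a fixed dark wooden holder on the table, an open frame 105 x 81 mm with a 4 mm floor and walls 22 mm high, 2.5 mm clear of the jar on each side, which keeps it from turning by more than about 5 degrees; it lifts straight out.
- shelf_pad (a point): Centre of the square blue pad (120 x 120 mm, flush) on the board of the low wooden storage shelf; the point is on the board's upper face, 60 mm above the table; z up. The shelf is fixed, open above. In the shelf's own axes (this point's), two 62 mm wide, 56 mm high tins stand with centres 145 mm to +y, and a rail rising 25 mm above the board runs 110 mm to +x.
Not all that is in view belongs to the job. What is shaped like the jar_b but orange or pink is not meant. What is shaped like the jar_c but purple is not meant.

How it is judged:
By the outcome, as a careful person would: the job done as asked, in the order asked, and still so for the second after the job is handed in, with the robot touching nothing.
It also fails if it takes over 38 s, if anything falls off the work surface, if the arm or the gripper's body presses on something with over 40 N, if the wrist force passes 120 N, or if a joint passes its speed limit or range.

## Working session

There is one attempt and no reset: what is moved stays moved. The work goes in short steps, Python scripts to look and compute and a tool call to move; the robot and the scene stay as the last step left them, time stands still between calls to the robot, and variables do not carry over. Pictures are saved under pics/ and viewed, about 8 in all and at most 12, crops included, and the job is handed in when it is done.

Besides the shell and the picture viewer there is one more tool, called after "Call:" by a JSON object that holds its "fn" and its "kwargs". jog_arm: Moves the arm, as the interface text tells. Its arguments: {"type":"object","properties":{"steps":{"type":"array","items":{"type":"array","items":{"type":"number"}}},"squeeze":{"type":"number"}},"required":["steps"]}

```bash
mkdir -p pics; python3 - <<'E'
from plant import bot,cams
import cv2,numpy as np,pickle
s=bot.get_state();print({k:np.round(v,3).tolist() for k,v in s.items()})
for n in("top","side"):
    f=cams.grab_frame(n);pickle.dump(f,open(n+'0.pkl','wb'));cv2.imwrite(f'pics/{n}0.png',f['pixels']);print(n,f['camera_matrix'].tolist(),f['D'],np.round(f['view'],4).tolist())
E
```

```text
{'t': 0.0, 'joints': [1.251, 0.322, -0.07, 1.452, 0.023, 1.371, -0.057], 'qvel': [0.001, -0.001, -0.0, -0.001, -0.0, 0.002, 0.001], 'tau': [-0.0, -49.129, -0.404, -31.253, -0.064, 0.044, 0.0], 'position': [0.213, -0.614, 0.221], 'eef_rot': [-0.001, 0.986, 0.166, -0.0], 'force': [0.144, -0.604, 1.075], 'ft_torque': [-0.02, -0.035, -0.026], 'gripper_width': 0.087}
top [[624.5956779880761, 0.0, 322.44299053511725], [0.0, 624.5956779880761, 225.11370756305328], [0.0, 0.0, 1.0]] [-0.21906411  0.          0.          0.          0.        ] [[0.0282, -0.9994, 0.0179, -0.0384], [-0.9947, -0.0299, -0.0979, 0.3653], [0.0984, -0.0151, -0.995, 1.4269], [0.0, 0.0, 0.0, 1.0]]
side [[461.37206788153907, 0.0, 312.80922335367404], [0.0, 461.37206788153907, 239.21998408340676], [0.0, 0.0, 1.0]] [-0.08489999  0.          0.          0.          0.        ] [[-0.8084, -0.5881, 0.0237, 0.2819], [-0.3134, 0.3961, -0.8631, 0.188], [0.4982, -0.7051, -0.5045, 1.0155], [0.0, 0.0, 0.0, 1.0]]
```

View pics/top0.png

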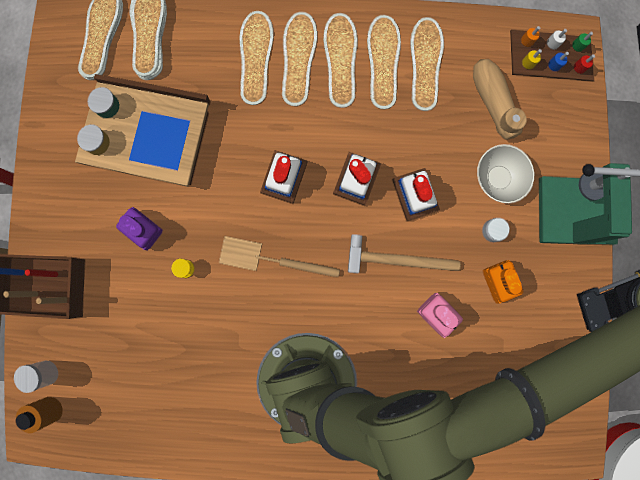

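View pics/side0.png

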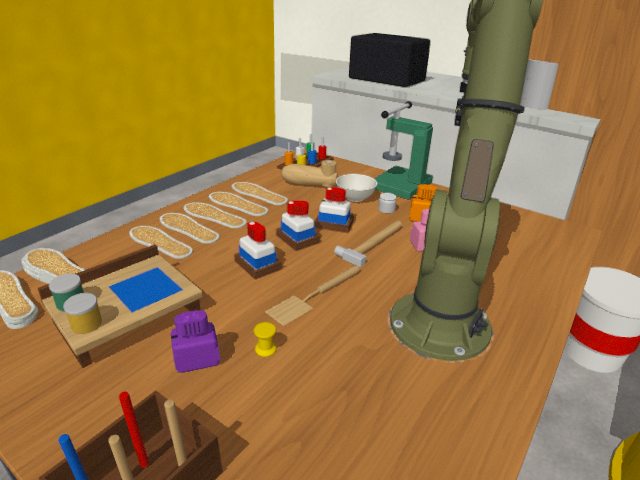

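Candidates in the top view are the white jars with red caps at (283,172), (358,174) and (420,192). The purple, orange and pink ones are excluded. The cap of the middle jar looks skewed to its jar, so I'll confirm that in an enlarged crop and measure.

```bash
cat > h.py <<'E'
import cv2,numpy as np
def ray(f,px,z):
    px=np.asarray(px,float).reshape(-1,1,2)
    u=cv2.undistortPoints(px,f['camera_matrix'],np.array(f['D'])).reshape(-1,2)
    R=f['view'][:3,:3];c=-R.T@f['view'][:3,3]
    d=np.c_[u,np.ones(len(u))]@R
    return c+d*((z-c[2])/d[:,2])[:,None]
def proj(f,P):
    r,_=cv2.Rodrigues(f['view'][:3,:3])
    return cv2.projectPoints(np.asarray(P,float).reshape(-1,1,3),r,f['view'][:3,3],f['camera_matrix'],np.array(f['D']))[0].reshape(-1,2)
def mask(f,c):
    h,s,v=cv2.split(cv2.cvtColor(f['pixels'],cv2.COLOR_BGR2HSV))
    return {'red':((h<6)|(h>174))&(s>150)&(v>90),'white':(s<60)&(v>150),'blue':(h>105)&(h<125)&(s>150)}[c]
def blobs(f,c,box,amin=3):
    m=np.zeros((480,640),np.uint8);x0,y0,x1,y1=box
    m[y0:y1,x0:x1]=mask(f,c)[y0:y1,x0:x1]*255
    return [k.reshape(-1,2) for k in cv2.findContours(m,cv2.RETR_LIST,cv2.CHAIN_APPROX_NONE)[0] if len(k)>amin]
def rect(P):
    r=cv2.minAreaRect((P[:,:2]*1000).astype(np.float32));b=cv2.boxPoints(r)
    e=[b[1]-b[0],b[2]-b[1]];e=max(e,key=np.linalg.norm)
    return np.round(r[0],1).tolist(),np.round(r[1],1).tolist(),round(float(np.degrees(np.arctan2(e[1],e[0]))%180),1)
E
python3 - <<'E'
import pickle;from h import *
f=pickle.load(open('top0.pkl','rb'));s=pickle.load(open('side0.pkl','rb'))
for n,b in zip('LMR',[(258,145,310,205),(330,145,382,205),(393,165,445,222)]):
    for k in blobs(f,'red',b,15): print(n,'cap',rect(ray(f,k,.116)))
    for k in blobs(f,'white',b,2):
        print(n,'white',len(k),k.mean(0).round(1),rect(ray(f,k,.074)) if len(k)>15 else ray(f,k,.116).mean(0).round(4))
for k in blobs(f,'blue',(120,100,200,180),60): print('pad',rect(ray(f,k,.06)))
for k in blobs(s,'blue',(90,260,200,320),60): print('padside',rect(ray(s,k,.06)))
for n,b in zip('LMR',[(235,215,285,245),(280,195,320,225),(318,182,355,205)]):
    for k in blobs(s,'red',b,15): print(n,'capside',rect(ray(s,k,.116)),k.min(0),k.max(0))
a=cv2.resize(f['pixels'][140:225,255:450],None,fx=4,fy=4,interpolation=cv2.INTER_CUBIC)
b=cv2.resize(s['pixels'][180:275,230:360],None,fx=3,fy=3,interpolation=cv2.INTER_CUBIC)
o=np.zeros((600,800,3),np.uint8);o[:340,:780]=a[:340];o[340:600,:390]=b[:260];cv2.imwrite('pics/crop.png',o)
E
```

```text
L cap ([498.0, 61.8], [15.6, 13.1], 2.1)
L cap ([477.0, 66.7], [29.1, 60.7], 164.0)
L white 4 [297. 163.] [0.4911 0.0331 0.116 ]
L white 12 [284. 160.] [0.4969 0.0617 0.116 ]
L white 183 [282.2 171.2] ([477.5, 67.9], [56.0, 80.6], 163.0)
M cap ([494.6, -93.0], [15.6, 14.2], 46.1)
M cap ([477.8, -103.4], [57.9, 32.3], 37.9)
M white 4 [371. 165.] [ 0.4919 -0.1287  0.116 ]
M white 4 [370. 164.] [ 0.4941 -0.1265  0.116 ]
M white 10 [367.5 163. ] [ 0.4961 -0.1209  0.116 ]
M white 13 [354.8 163.2] [ 0.4946 -0.0932  0.116 ]
M white 36 [369.6 165.5] ([500.1, -131.9], [34.8, 21.6], 34.7)
M white 118 [353.3 174.5] ([478.4, -103.0], [56.5, 81.3], 161.1)
R cap ([464.7, -238.3], [13.4, 15.8], 92.1)
R cap ([445.7, -242.3], [58.3, 34.2], 24.8)
R white 13 [420.2 179.2] [ 0.4643 -0.2376  0.116 ]
R white 126 [418.2 194.8] ([445.6, -241.8], [81.1, 60.0], 20.3)
R white 40 [424.6 176.5] ([478.5, -256.3], [41.7, 15.9], 51.2)
pad ([548.9, 356.8], [119.3, 119.1], 79.7)
padside ([546.4, 359.4], [117.8, 117.3], 79.4)
L capside ([456.8, 90.6], [39.2, 95.7], 133.0) [248 222] [264 241]
M capside ([458.7, -75.3], [54.9, 78.5], 128.7) [287 201] [307 214]
R capside ([427.3, -212.4], [54.4, 92.4], 119.6) [326 187] [345 201]
```

View pics/crop.png

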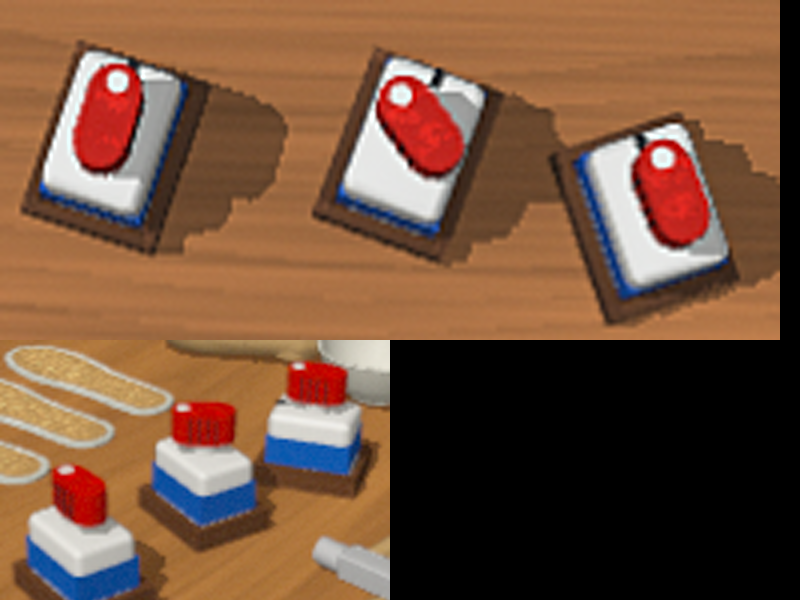

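Picture 3 (the crop) shows the left and right caps lying along their jars with the dot over the black line, so both are tight. The middle jar's dot (≈(355,163) in the full image) is about 55–58° counterclockwise of its line (≈(364,159)), so that jar is loose. Its axis is at about (0.478, -0.103), with the cap at about 37° and the jar at about -18°. The pad is at (0.548, 0.358) and the board at z = 0.06.

I'll move above it, keeping clear of the press.

Call:
{"fn": "jog_arm", "kwargs": {"steps": [[-1, 0.012, 0.04, 0, 0, 0, 0], [-1, 0.012, 0.04, 0, 0, 0, 0], [-1, 0.012, 0.04, 0, 0, 0, 0], [-1, 0.012, 0.04, 0, 0, 0, 0], [-1, 0.012, 0.04, 0, 0, 0, 0], [-1, 0.02, 0.03, 0, 0, 0, 2], [-1, 0.02, 0.03, 0, 0, 0, 2], [-1, 0.02, 0.03, 0, 0, 0, 2], [-1, 0.02, 0.03, 0, 0, 0, 2], [-1, 0.02, 0.03, 0, 0, 0, 2]], "squeeze": 25}}

```text
t: 1.1
position: [0.3733, -0.2627, 0.2223]
eef_rot: [0.0, 0.968, 0.252, -0.0]
force: [1.4, -0.0, 0.8]
gripper_width: 0.0867
```

Call:
{"fn": "jog_arm", "kwargs": {"steps": [[-1, 0.025, 0.04, 0, 0, 0, 2], [-1, 0.025, 0.04, 0, 0, 0, 2], [-1, 0.025, 0.04, 0, 0, 0, 2], [-1, 0.03, 0.041, -0.01, 0, 0, 2], [-1, 0, 0, 0, 0, 0, 0], [-1, 0, 0, 0, 0, 0, 0]]}}

```text
t: 1.7
position: [0.4768, -0.1035, 0.2123]
eef_rot: [-0.0, 0.947, 0.32, -0.001]
force: [-0.2, -1.1, 0.3]
gripper_width: 0.087
```

```bash
python3 - <<'E'
from plant import bot
import numpy as np
s=bot.get_state();print({k:np.round(v,4).tolist() for k,v in s.items() if k!='tau'})
q=s['eef_rot'];print(np.degrees(2*np.arctan2(q[2],q[1])))
E
```

```text
{'t': 1.7, 'joints': [0.7551, 0.0047, -0.5922, 1.8357, 0.0027, 1.3034, -0.7576], 'qvel': [0.0298, -0.0149, 0.0493, 0.0049, 0.0113, 0.004, 0.0035], 'position': [0.4768, -0.1035, 0.2123], 'eef_rot': [-0.0004, 0.9475, 0.3198, -0.0006], 'force': [-0.2475, -1.0506, 0.319], 'ft_torque': [-0.0763, -0.0699, 0.0011], 'gripper_width': 0.087}
37.29804517650073
```

Call:
{"fn": "jog_arm", "kwargs": {"steps": [[-1, 0.001, 0, -0.03, 0, 0, 0], [-1, 0, 0, -0.03, 0, 0, 0], [-1, 0, 0, -0.03, 0, 0, 0], [-1, 0, 0, -0.025, 0, 0, 0], [-1, 0, 0, -0.014, 0, 0, 0], [-1, 0, 0, 0, 0, 0, 0], [1, 0, 0, 0, 0, 0, 0], [1, 0, 0, 0, 0, 0, 0], [1, 0, 0, 0, 0, 0, 0], [1, 0, 0, 0, 0, 0, 0]], "squeeze": 25}}

```text
t: 2.7
position: [0.4785, -0.1047, 0.0848]
eef_rot: [0.001, 0.948, 0.318, 0.001]
force: [-0.4, -0.1, 0.8]
gripper_width: 0.0628
```

Call:
{"fn": "jog_arm", "kwargs": {"steps": [[1, 0, 0, 0, 0, 0, 0], [1, 0, 0, 0, 0, 0, 0], [1, 0, 0, 0, 0, 0, 0]]}}

```text
t: 3.0
position: [0.4779, -0.1046, 0.084]
eef_rot: [0.0, 0.948, 0.318, 0.0]
force: [-0.5, 0.3, -0.9]
gripper_width: 0.0392
```

```bash
cat > st.py <<'E'
from plant import bot
import numpy as np
s=bot.get_state();print({k:np.round(v,3).tolist() for k,v in s.items() if k not in('tau','qvel')})
q=s['eef_rot'];print('yaw',np.degrees(2*np.arctan2(q[2],q[1])))
E
python3 st.py
```

```text
{'t': 3.0, 'joints': [0.729, 0.14, -0.6, 1.987, 0.091, 1.041, -0.836], 'position': [0.478, -0.105, 0.084], 'eef_rot': [0.0, 0.948, 0.318, 0.0], 'force': [-0.54, 0.313, -0.895], 'ft_torque': [-0.05, -0.056, 0.004], 'gripper_width': 0.039}
yaw 37.12696284761164
```

Call:
{"fn": "jog_arm", "kwargs": {"steps": [[1, 0, 0, 0, 0, 0, 0], [1, 0, 0, 0, 0, 0, 0], [1, 0, 0, 0, 0, 0, 0], [1, 0, 0, 0, 0, 0, 0]]}}

```text
t: 3.4
position: [0.4779, -0.1046, 0.0839]
eef_rot: [0.0, 0.948, 0.318, -0.0]
force: [0.3, -0.9, -0.1]
gripper_width: 0.0298
```

```bash
python3 st.py
```

```text
{'t': 3.4, 'joints': [0.729, 0.14, -0.6, 1.987, 0.091, 1.041, -0.836], 'position': [0.478, -0.105, 0.084], 'eef_rot': [0.0, 0.948, 0.318, -0.0], 'force': [0.296, -0.867, -0.071], 'ft_torque': [-0.049, 0.005, -0.002], 'gripper_width': 0.03}
yaw 37.12437420774921
```

Call:
{"fn": "jog_arm", "kwargs": {"steps": [[1, 0, 0, 0, 0, 0, -5], [1, 0, 0, 0, 0, 0, -6], [1, 0, 0, 0, 0, 0, -6], [1, 0, 0, 0, 0, 0, -6], [1, 0, 0, 0, 0, 0, -6], [1, 0, 0, 0, 0, 0, -6], [1, 0, 0, 0, 0, 0, -6], [1, 0, 0, 0, 0, 0, -5], [1, 0, 0, 0, 0, 0, -4], [1, 0, 0, 0, 0, 0, 0]]}}

```text
t: 4.4
position: [0.4779, -0.1039, 0.0839]
eef_rot: [-0.0, 0.994, -0.112, -0.0]
force: [-0.9, 1.7, 1.1]
gripper_width: 0.0299
```

```bash
python3 st.py
```

```text
{'t': 4.4, 'joints': [0.664, 0.133, -0.531, 1.989, 0.077, 1.04, -1.698], 'position': [0.478, -0.104, 0.084], 'eef_rot': [-0.0, 0.994, -0.112, -0.0], 'force': [-0.859, 1.681, 1.064], 'ft_torque': [0.442, 0.112, -0.001], 'gripper_width': 0.03}
yaw -12.858104571645827
```

Call:
{"fn": "jog_arm", "kwargs": {"steps": [[1, 0, 0, 0, 0, 0, -3], [1, 0, 0, 0, 0, 0, -2], [1, 0, 0, 0, 0, 0, 0]]}}

```text
t: 4.7
position: [0.4779, -0.104, 0.0839]
eef_rot: [-0.0, 0.988, -0.154, -0.0]
force: [-0.1, 2.7, 1.1]
gripper_width: 0.0294
```

```bash
python3 st.py
```

```text
{'t': 4.7, 'joints': [0.658, 0.132, -0.525, 1.989, 0.076, 1.04, -1.782], 'position': [0.478, -0.104, 0.084], 'eef_rot': [-0.0, 0.988, -0.154, -0.0], 'force': [-0.054, 2.689, 1.127], 'ft_torque': [0.603, 0.039, -0.038], 'gripper_width': 0.029}
yaw -17.768318312578373
```

Call:
{"fn": "jog_arm", "kwargs": {"steps": [[1, 0, 0, 0, 0, 0, -2], [1, 0, 0, 0, 0, 0, -2], [1, 0, 0, 0, 0, 0, 0]]}}

```text
t: 5.0
position: [0.4781, -0.1044, 0.0839]
eef_rot: [-0.0, 0.982, -0.189, 0.0]
force: [0.2, 2.3, -0.9]
gripper_width: 0.0297
```

```bash
python3 st.py
```

```text
{'t': 5.0, 'joints': [0.653, 0.132, -0.519, 1.989, 0.075, 1.039, -1.851], 'position': [0.478, -0.104, 0.084], 'eef_rot': [-0.0, 0.982, -0.189, 0.0], 'force': [0.25, 2.265, -0.914], 'ft_torque': [0.409, -0.128, 0.056], 'gripper_width': 0.03}
yaw -21.758404125950904
```

Call:
{"fn": "jog_arm", "kwargs": {"steps": [[1, 0, 0, 0, 0, 0, -2], [1, 0, 0, 0, 0, 0, -1], [1, 0, 0, 0, 0, 0, 0]]}}

```text
t: 5.3
position: [0.4784, -0.1038, 0.084]
eef_rot: [-0.0, 0.977, -0.214, 0.0]
force: [1.2, 3.2, 0.3]
gripper_width: 0.0297
```

```bash
python3 st.py
```

```text
{'t': 5.3, 'joints': [0.649, 0.131, -0.516, 1.989, 0.074, 1.039, -1.903], 'position': [0.478, -0.104, 0.084], 'eef_rot': [-0.0, 0.977, -0.214, 0.0], 'force': [1.163, 3.195, 0.275], 'ft_torque': [0.908, -0.336, 0.792], 'gripper_width': 0.03}
yaw -24.68171699074817
```

Torque about z jumped to 0.79 N m at yaw -24.7°, so the stop is reached and the jar is against its holder. I'll release, back off and look.

Call:
{"fn": "jog_arm", "kwargs": {"steps": [[1, 0, 0, 0, 0, 0, 1], [0.0, 0, 0, 0, 0, 0, 0], [-0.2, 0, 0, 0, 0, 0, 0], [-0.2, 0, 0, 0, 0, 0, 0], [-0.2, 0, 0, 0, 0, 0, 0], [-0.2, 0, 0, 0.03, 0, 0, 0], [-0.2, 0, 0, 0.04, 0, 0, 0], [-0.2, 0, -0.03, 0.04, 0, 0, 0], [-0.2, 0, -0.05, 0.01, 0, 0, 0], [-0.2, 0, -0.04, 0, 0, 0, 0]]}}

```text
t: 6.3
position: [0.479, -0.227, 0.2069]
eef_rot: [0.002, 0.978, -0.207, 0.003]
force: [-0.3, 0.3, -0.9]
gripper_width: 0.0522
```

```bash
python3 st.py; python3 - <<'E'
from plant import cams
import pickle;from h import *
f=cams.grab_frame('top');s=cams.grab_frame('side')
b=(325,140,385,210)
for k in blobs(f,'red',b,15): print('cap',rect(ray(f,k,.116)))
for k in blobs(f,'white',b,5): print('white',len(k),k.mean(0).round(1),rect(ray(f,k,.074)) if len(k)>15 else ray(f,k,.116).mean(0).round(4))
a=cv2.resize(f['pixels'][125:225,255:450],None,fx=4,fy=4,interpolation=cv2.INTER_CUBIC)
c=cv2.resize(s['pixels'][190:255,260:360],None,fx=3,fy=3,interpolation=cv2.INTER_CUBIC)
o=np.zeros((600,800,3),np.uint8);o[:400,:780]=a;o[405:600,:300]=c;cv2.imwrite('pics/tight.png',o)
E
```

```text
{'t': 6.3, 'joints': [0.779, 0.091, -0.41, 1.763, 0.04, 1.29, -1.628], 'position': [0.479, -0.227, 0.207], 'eef_rot': [0.002, 0.978, -0.207, 0.003], 'force': [-0.318, 0.258, -0.926], 'ft_torque': [0.058, -0.018, -0.015], 'gripper_width': 0.052}
yaw -23.91794622365763
cap ([498.0, -112.1], [14.0, 14.3], 137.0)
cap ([478.3, -104.0], [29.0, 61.7], 158.3)
white 14 [363.6 162. ] [ 0.498  -0.1123  0.116 ]
white 162 [358.3 173.8] ([478.9, -103.3], [57.0, 82.3], 157.8)
```

View pics/tight.png

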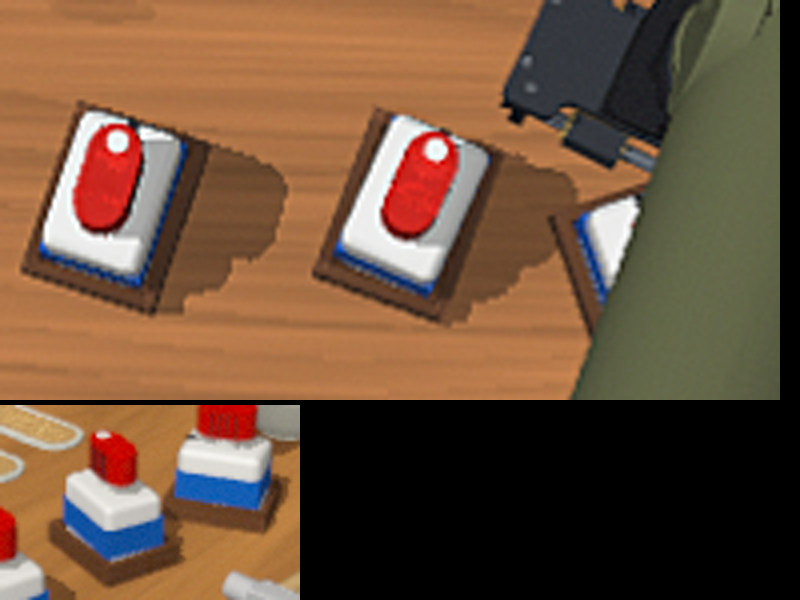

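Picture 4: the cap lies along the jar (cap -21.7°, jar -22.2°, dot over the line at ≈(364,162)), so it is tight in the holder. I'll regrip and lift.

Call:
{"fn": "jog_arm", "kwargs": {"steps": [[-0.2, -0.001, 0.045, 0, 0, 0, 0], [-0.2, 0, 0.045, 0, 0, 0, 0], [-0.2, 0, 0.033, 0, 0, 0, 0], [-0.2, 0, 0, -0.01, 0, 0, 0], [-0.2, 0, 0, -0.04, 0, 0, 0], [-0.2, 0, 0, -0.04, 0, 0, 0], [-0.2, 0, 0, -0.023, 0, 0, 0], [-0.2, 0, 0, -0.01, 0, 0, 0], [-0.2, 0, 0, 0, 0, 0, 0], [1, 0, 0, 0, 0, 0, 0]], "squeeze": 40}}

```text
t: 7.4
position: [0.4777, -0.101, 0.0817]
eef_rot: [0.0, 0.978, -0.207, 0.001]
force: [-1.0, 0.7, 0.1]
gripper_width: 0.049
```

Call:
{"fn": "jog_arm", "kwargs": {"steps": [[1, 0, 0, 0, 0, 0, 0], [1, 0, 0, 0, 0, 0, 0], [1, 0, 0, 0, 0, 0, 0], [1, 0, 0, 0, 0, 0, 0], [1, 0, 0, 0, 0, 0, 0], [1, 0, 0, 0, 0, 0, -1], [1, 0, 0, 0, 0, 0, 0]]}}

```text
t: 8.1
position: [0.4774, -0.1018, 0.0817]
eef_rot: [0.001, 0.977, -0.215, 0.001]
force: [-2.8, -3.7, 6.1]
gripper_width: 0.03
```

```bash
python3 st.py
```

```text
{'t': 8.1, 'joints': [0.648, 0.131, -0.521, 1.995, 0.078, 1.033, -1.913], 'position': [0.477, -0.102, 0.082], 'eef_rot': [0.001, 0.977, -0.215, 0.001], 'force': [-2.795, -3.706, 6.106], 'ft_torque': [-0.718, 0.443, 0.513], 'gripper_width': 0.03}
yaw -24.839722044751685
```

Call:
{"fn": "jog_arm", "kwargs": {"steps": [[1, 0, -0.001, 0.005, 0, 0, 0], [1, 0, 0, 0.01, 0, 0, 0], [1, 0, 0, 0.02, 0, 0, 0], [1, 0, 0, 0.03, 0, 0, 0], [1, 0, 0, 0.03, 0, 0, 0], [1, 0, 0, 0.03, 0, 0, 0], [1, 0, 0, 0.025, 0, 0, 0], [1, 0, 0, 0.01, 0, 0, 0], [1, 0, 0, 0, 0, 0, 0], [1, 0, 0, 0, 0, 0, 0]]}}

```text
t: 9.1
position: [0.4761, -0.1012, 0.2394]
eef_rot: [-0.0, 0.977, -0.215, -0.001]
force: [0.0, -0.4, -4.7]
gripper_width: 0.0296
```

```bash
python3 st.py
```

```text
{'t': 9.1, 'joints': [0.677, -0.016, -0.512, 1.799, -0.009, 1.359, -1.838], 'position': [0.476, -0.101, 0.239], 'eef_rot': [-0.0, 0.977, -0.215, -0.001], 'force': [0.027, -0.405, -4.667], 'ft_torque': [0.086, 0.069, 0.01], 'gripper_width': 0.03}
yaw -24.875713617245513
```

Call:
{"fn": "jog_arm", "kwargs": {"steps": [[1, 0.003, 0.014, 0, 0, 0, 1], [1, 0.005, 0.028, 0, 0, 0, 1], [1, 0.005, 0.034, 0, 0, 0, 1], [1, 0.006, 0.036, 0, 0, 0, 1], [1, 0.006, 0.036, 0, 0, 0, 1], [1, 0.006, 0.036, 0, 0, 0, 1], [1, 0.006, 0.036, 0, 0, 0, 1], [1, 0.006, 0.036, 0, 0, 0, 1], [1, 0.006, 0.036, 0, 0, 0, 1], [1, 0.005, 0.036, 0, 0, 0, 1]]}}

```text
t: 10.1
position: [0.5298, 0.2289, 0.2394]
eef_rot: [-0.0, 0.992, -0.128, -0.001]
force: [1.2, -0.0, -4.0]
gripper_width: 0.0297
```

Call:
{"fn": "jog_arm", "kwargs": {"steps": [[1, 0.005, 0.036, 0, 0, 0, 1], [1, 0.005, 0.034, 0, 0, 0, 1], [1, 0.005, 0.028, 0, 0, 0, 1], [1, 0.003, 0.022, 0, 0, 0, 1], [1, 0, 0.011, 0, 0, 0, 0], [1, 0, 0, 0, 0, 0, 0], [1, 0, 0, 0, 0, 0, 0]]}}

```text
t: 10.8
position: [0.5486, 0.3565, 0.24]
eef_rot: [0.001, 0.995, -0.095, -0.0]
force: [1.3, -0.6, -4.5]
gripper_width: 0.0297
```

```bash
python3 st.py; python3 - <<'E'
from plant import cams
from h import *
s=cams.grab_frame('side');t=cams.grab_frame('top')
o=np.zeros((600,640,3),np.uint8);o[:300]=cv2.resize(s['pixels'][170:320,0:320],None,fx=2,fy=2);o[300:]=cv2.resize(t['pixels'][70:220,60:380],None,fx=2,fy=2);cv2.imwrite('pics/carry.png',o)
E
```

```text
{'t': 10.8, 'joints': [-0.014, 0.439, -0.83, 1.389, 0.322, 1.454, -2.595], 'position': [0.549, 0.357, 0.24], 'eef_rot': [0.001, 0.995, -0.095, -0.0], 'force': [1.285, -0.649, -4.452], 'ft_torque': [-0.017, 0.005, -0.041], 'gripper_width': 0.03}
yaw -10.892254207565324
```

View pics/carry.png

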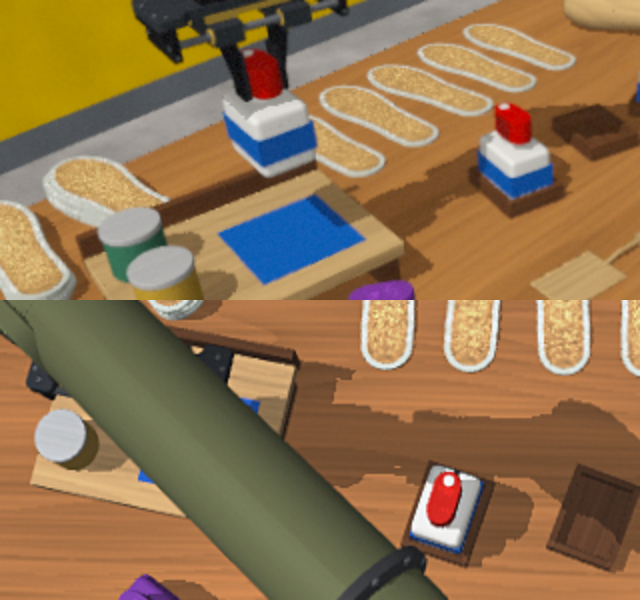

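Picture 5: the jar hangs upright in the gripper over the shelf, its holder is empty, and the left jar is undisturbed. Underside contact is expected at TCP z ≈ 0.138. I'll descend, turning slightly to keep joint 7 off its limit.

Call:
{"fn": "jog_arm", "kwargs": {"steps": [[1, 0, 0, -0.01, 0, 0, 3], [1, 0, 0, -0.02, 0, 0, 3], [1, 0, 0, -0.02, 0, 0, 3], [1, 0, 0, -0.02, 0, 0, 3], [1, 0, 0, -0.012, 0, 0, 0], [1, 0, 0, -0.008, 0, 0, 0], [1, 0, 0, -0.005, 0, 0, 0], [1, 0, 0, 0, 0, 0, 0], [1, 0, 0, 0, 0, 0, 0]]}}

```text
t: 11.8
position: [0.5493, 0.3577, 0.1466]
eef_rot: [-0.0, 1.0, 0.01, 0.001]
force: [0.5, -0.8, -4.4]
gripper_width: 0.0296
```

```bash
python3 st.py; python3 - <<'E'
from plant import cams
from h import *
s=cams.grab_frame('side')
cv2.imwrite('pics/low.png',cv2.resize(s['pixels'][170:320,40:240],None,fx=4,fy=4,interpolation=cv2.INTER_CUBIC))
E
```

```text
{'t': 11.8, 'joints': [0.003, 0.508, -0.842, 1.511, 0.387, 1.295, -2.433], 'position': [0.549, 0.358, 0.147], 'eef_rot': [-0.0, 1.0, 0.01, 0.001], 'force': [0.469, -0.779, -4.403], 'ft_torque': [0.014, 0.024, -0.012], 'gripper_width': 0.03}
yaw 1.1032716037103873
```

View pics/low.png

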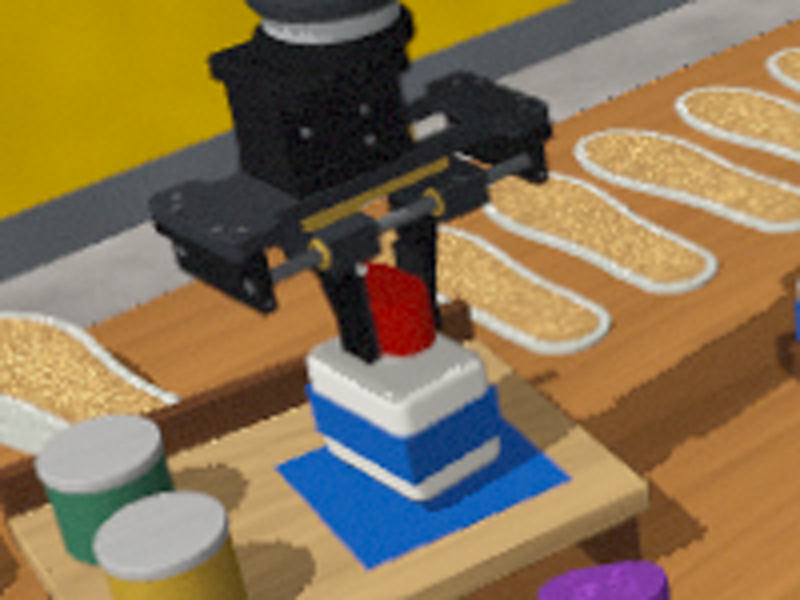

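Picture 6: the jar is just above the pad, upright and centred. I'll feel for contact.

Call:
{"fn": "jog_arm", "kwargs": {"steps": [[1, -0.001, 0, -0.003, 0, 0, 0], [1, 0, 0, -0.003, 0, 0, 0], [1, 0, 0, -0.001, 0, 0, 0], [1, 0, 0, 0, 0, 0, 0]]}}

```text
t: 12.25
position: [0.5478, 0.3573, 0.1384]
eef_rot: [0.0, 1.0, 0.01, -0.0]
force: [0.4, -0.4, -4.0]
gripper_width: 0.0298
```

Call:
{"fn": "jog_arm", "kwargs": {"steps": [[1, 0, 0, -0.001, 0, 0, 0], [1, 0, 0, -0.0005, 0, 0, 0], [1, 0, 0, 0, 0, 0, 0]]}}

```text
t: 12.55
position: [0.548, 0.3575, 0.1379]
eef_rot: [0.0, 1.0, 0.01, 0.0]
force: [-1.0, -0.6, -0.2]
gripper_width: 0.03
```

Call:
{"fn": "jog_arm", "kwargs": {"steps": [[1, 0, 0, -0.0005, 0, 0, 0], [1, 0, 0, 0, 0, 0, 0], [1, 0, 0, 0, 0, 0, 0]]}}

```text
t: 12.85
position: [0.548, 0.3574, 0.1378]
eef_rot: [0.0, 1.0, 0.01, 0.0]
force: [-3.5, -3.1, 5.5]
gripper_width: 0.03
```

Call:
{"fn": "jog_arm", "kwargs": {"steps": [[0.2, 0, 0, 0, 0, 0, 0], [-0.3, 0, 0, 0, 0, 0, 0], [-0.3, 0, 0, 0, 0, 0, 0], [-0.3, 0, 0, 0, 0, 0, 0], [-0.3, 0, 0, 0.01, 0, 0, 0], [-0.3, 0, 0, 0.03, 0, 0, 0], [-0.3, 0, 0, 0.04, 0, 0, 0], [-0.3, 0, 0, 0.04, 0, 0, 0], [-0.3, 0, -0.03, 0.02, 0, 0, 0], [-0.3, 0, -0.04, 0, 0, 0, 0]]}}

```text
t: 13.85
position: [0.548, 0.2912, 0.2817]
eef_rot: [-0.003, 1.0, 0.013, 0.003]
force: [1.0, -1.0, 0.7]
gripper_width: 0.0562
```

Call:
{"fn": "jog_arm", "kwargs": {"steps": [[-0.3, 0, -0.04, 0, 0, 0, 0], [-0.3, 0, -0.04, 0, 0, 0, 0], [-0.3, 0, -0.04, 0, 0, 0, 0], [-0.3, 0, -0.04, 0, 0, 0, 0], [-0.3, 0, -0.04, 0, 0, 0, 0], [-0.3, 0, 0, 0, 0, 0, 0]]}}

```text
t: 14.45
position: [0.5489, 0.0796, 0.2772]
eef_rot: [0.002, 1.0, 0.004, 0.0]
force: [0.7, -0.4, 0.3]
gripper_width: 0.0566
```

```bash
python3 st.py; python3 - <<'E'
from plant import cams
from h import *
f=cams.grab_frame('top');s=cams.grab_frame('side')
b=(130,95,200,180)
for k in blobs(f,'red',b,15): print('cap',rect(ray(f,k,.172)))
for k in blobs(f,'white',b,8): print('white',len(k),rect(ray(f,k,.13)) if len(k)>20 else ray(f,k,.172).mean(0).round(4))
o=np.zeros((600,800,3),np.uint8)
o[:300,:400]=cv2.resize(f['pixels'][80:180,90:223],(400,300),interpolation=cv2.INTER_CUBIC)
o[:300,400:]=cv2.resize(s['pixels'][200:350,40:240],(400,300),interpolation=cv2.INTER_CUBIC)
o[300:,:400]=cv2.resize(f['pixels'],(400,300));o[300:,400:]=cv2.resize(s['pixels'],(400,300));cv2.imwrite('pics/end.png',o)
E
```

```text
{'t': 14.45, 'joints': [0.538, 0.164, -0.817, 1.584, 0.125, 1.446, -1.85], 'position': [0.549, 0.08, 0.277], 'eef_rot': [0.002, 1.0, 0.004, 0.0], 'force': [0.7, -0.38, 0.281], 'ft_torque': [-0.014, -0.018, -0.024], 'gripper_width': 0.057}
yaw 0.5127418830025312
cap ([548.9, 354.7], [57.7, 28.8], 4.4)
white 12 [0.5706 0.3574 0.172 ]
white 9 [0.5732 0.3698 0.172 ]
white 127 ([550.3, 355.6], [81.9, 55.4], 0.6)
```

View pics/end.png

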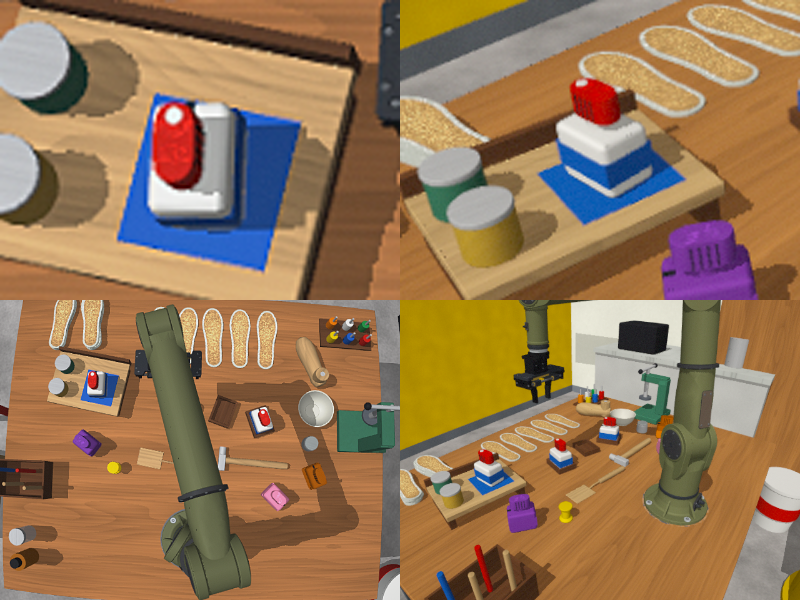

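Picture 7: the jar stands upright on the pad at about (0.549, 0.356), and the other two jars are still in place. The masks give cap 4.4° and jar 0.6°. The tight right jar showed the same offset at the start (24.8° against 20.3°), so it may be perspective bias. I'll check in a close crop against the expected outlines.

```bash
python3 - <<'E'
from plant import cams
from h import *
f=cams.grab_frame('top')
x0,y0,w,h=140,92,50,75;k=8
I=cv2.resize(f['pixels'][y0:y0+h,x0:x0+w],None,fx=k,fy=k,interpolation=cv2.INTER_CUBIC);J=I.copy()
def dr(P,col): 
    q=((proj(f,P)-[x0,y0]+.5)*k).astype(int);cv2.polylines(J,[q],True,col,1)
def pose(P,yaw,z,c=(.549,.3575)):
    a=np.radians(yaw);R=np.array([[np.cos(a),-np.sin(a)],[np.sin(a),np.cos(a)]]);P=np.array(P)/1000@R.T+c
    return np.c_[P,np.full(len(P),z)]
t=np.radians(np.arange(-90,91,15));cap=[(15+15*np.cos(a),15*np.sin(a)) for a in t]+[(-15-15*np.cos(a),-15*np.sin(a)) for a in t]
for yaw,col in((1,(0,255,0)),(5,(255,255,0))): dr(pose(cap,yaw,.172),col)
for yaw,col in((1,(0,160,0)),(-3,(255,0,255))): dr(pose([(42,30),(42,-30),(-42,-30),(-42,30)],yaw,.127),col)
cv2.imwrite('pics/ov.png',np.hstack([I,J]))
E
```

```text
(no output)
```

View pics/ov.png

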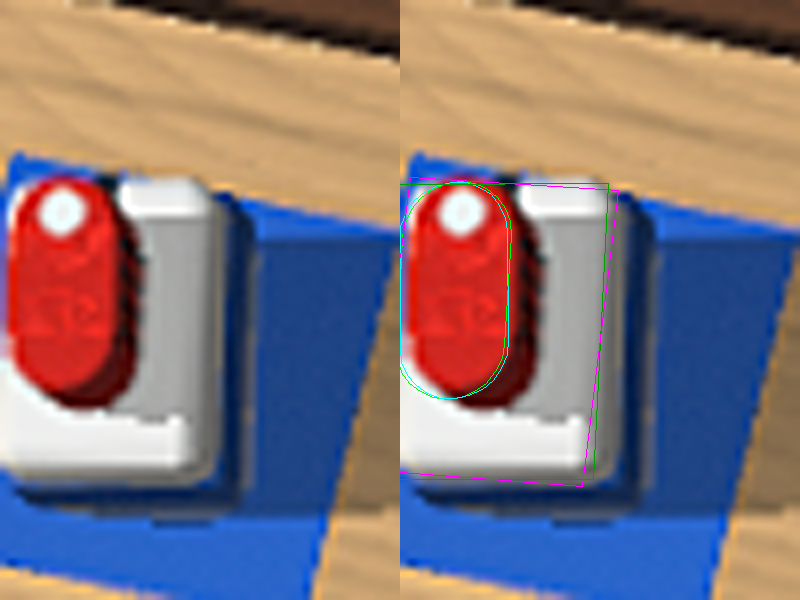

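Picture 8: the cap edges look roughly 2–4° counterclockwise of the jar's edges, close to the measuring error. To be sure, I'll regrip the cap lightly and turn it a few degrees clockwise against the stop. The jar's friction on the pad exceeds the cap's 0.03 N m. Then I'll compare again.

Call:
{"fn": "jog_arm", "kwargs": {"steps": [[-0.3, 0, 0.04, 0, 0, 0, 0], [-0.3, 0, 0.04, 0, 0, 0, 0], [-0.3, 0, 0.04, 0, 0, 0, 0], [-0.3, 0, 0.04, 0, 0, 0, 0], [-0.3, 0, 0.04, 0, 0, 0, 0], [-0.3, 0, 0.04, 0, 0, 0, 0], [-0.3, -0.001, 0.038, 0, 0, 0, 0], [-0.3, 0, 0, 0, 0, 0, 0], [-0.3, 0, 0, 0, 0, 0, 0]], "squeeze": 15}}

```text
t: 15.5
position: [0.5449, 0.3687, 0.2768]
eef_rot: [-0.001, 1.0, 0.013, -0.001]
force: [0.2, -0.7, 0.0]
gripper_width: 0.0567
```

Call:
{"fn": "jog_arm", "kwargs": {"steps": [[-0.3, 0, 0, -0.03, 0, 0, 0], [-0.3, 0, 0, -0.04, 0, 0, 0], [-0.3, 0, 0, -0.035, 0, 0, 0], [-0.3, 0, 0, -0.022, 0, 0, 0], [-0.3, 0, 0, -0.008, 0, 0, 0], [-0.3, 0, 0, 0, 0, 0, 0], [-0.3, 0, 0, 0, 0, 0, 0]]}}

```text
t: 16.2
position: [0.5478, 0.3657, 0.1434]
eef_rot: [-0.001, 1.0, 0.01, 0.001]
force: [-0.3, -0.9, 1.2]
gripper_width: 0.0568
```

```bash
python3 st.py
```

```text
{'t': 16.2, 'joints': [0.001, 0.524, -0.861, 1.506, 0.406, 1.296, -2.456], 'position': [0.548, 0.366, 0.143], 'eef_rot': [-0.001, 1.0, 0.01, 0.001], 'force': [-0.327, -0.889, 1.238], 'ft_torque': [0.093, -0.005, 0.015], 'gripper_width': 0.057}
yaw 1.0930984319872998
```

Call:
{"fn": "jog_arm", "kwargs": {"steps": [[-0.3, 0, -0.008, -0.003, 0, 0, 0], [-0.3, 0, 0, 0, 0, 0, 0], [-0.3, 0, 0, 0, 0, 0, 0], [1, 0, 0, 0, 0, 0, 0], [1, 0, 0, 0, 0, 0, 0], [1, 0, 0, 0, 0, 0, 0], [1, 0, 0, 0, 0, 0, 0], [1, 0, 0, 0, 0, 0, 0], [1, 0, 0, 0, 0, 0, 0]]}}

```text
t: 17.1
position: [0.5469, 0.3571, 0.1386]
eef_rot: [0.0, 1.0, 0.01, -0.0]
force: [-1.2, -1.4, 1.0]
gripper_width: 0.03
```

```bash
python3 st.py
```

```text
{'t': 17.1, 'joints': [0.016, 0.519, -0.861, 1.523, 0.403, 1.286, -2.446], 'position': [0.547, 0.357, 0.139], 'eef_rot': [0.0, 1.0, 0.01, -0.0], 'force': [-1.197, -1.419, 1.04], 'ft_torque': [-0.173, 0.062, -0.012], 'gripper_width': 0.03}
yaw 1.1191888222890207
```

Call:
{"fn": "jog_arm", "kwargs": {"steps": [[1, 0, 0, 0, 0, 0, -2], [1, 0, 0, 0, 0, 0, -2], [1, 0, 0, 0, 0, 0, -1], [1, 0, 0, 0, 0, 0, -1], [1, 0, 0, 0, 0, 0, -1], [1, 0, 0, 0, 0, 0, 0]]}}

```text
t: 17.7
position: [0.5468, 0.3574, 0.1386]
eef_rot: [0.0, 0.999, -0.051, -0.0]
force: [0.2, 1.3, -2.1]
gripper_width: 0.0298
```

```bash
python3 st.py
```

```text
{'t': 17.7, 'joints': [0.001, 0.51, -0.838, 1.524, 0.388, 1.281, -2.559], 'position': [0.547, 0.357, 0.139], 'eef_rot': [0.0, 0.999, -0.051, -0.0], 'force': [0.245, 1.334, -2.099], 'ft_torque': [0.382, 0.022, 0.058], 'gripper_width': 0.03}
yaw -5.886742341004784
```

Call:
{"fn": "jog_arm", "kwargs": {"steps": [[1, 0, 0, -0.0005, 0, 0, 0], [0.2, 0, 0, 0, 0, 0, 0], [-0.3, 0, 0, 0, 0, 0, 0], [-0.3, 0, 0, 0, 0, 0, 0], [-0.3, 0, 0, 0, 0, 0, 0], [-0.3, 0, 0, 0.01, 0, 0, 0], [-0.3, 0, 0, 0.03, 0, 0, 0], [-0.3, 0, 0, 0.04, 0, 0, 0], [-0.3, 0, 0, 0.04, 0, 0, 0], [-0.3, 0, -0.03, 0.02, 0, 0, 0]]}}

```text
t: 18.7
position: [0.5456, 0.3328, 0.2832]
eef_rot: [-0.003, 0.999, -0.048, 0.002]
force: [1.3, 0.1, 0.8]
gripper_width: 0.0566
```

Call:
{"fn": "jog_arm", "kwargs": {"steps": [[-0.3, 0, -0.04, 0, 0, 0, 0], [-0.3, 0, -0.04, 0, 0, 0, 0], [-0.3, 0, -0.04, 0, 0, 0, 0], [-0.3, 0, -0.04, 0, 0, 0, 0], [-0.3, 0, -0.04, 0, 0, 0, 0], [-0.3, 0, -0.03, 0, 0, 0, 0], [-0.3, 0, 0, 0, 0, 0, 0], [-0.3, 0, 0, 0, 0, 0, 0]]}}

```text
t: 19.5
position: [0.5471, 0.097, 0.279]
eef_rot: [-0.0, 0.999, -0.052, 0.0]
force: [-0.5, 1.1, -0.8]
gripper_width: 0.0571
```

```bash
python3 st.py; python3 - <<'E'
from plant import cams
from h import *
f=cams.grab_frame('top');s=cams.grab_frame('side')
b=(130,95,200,180)
for k in blobs(f,'red',b,15): print('cap',rect(ray(f,k,.172)))
for k in blobs(f,'white',b,8): print('white',len(k),rect(ray(f,k,.13)) if len(k)>20 else ray(f,k,.172).mean(0).round(4))
o=np.zeros((600,800,3),np.uint8)
o[:,:400]=cv2.resize(f['pixels'][92:167,140:190],None,fx=8,fy=8,interpolation=cv2.INTER_CUBIC)
o[:300,400:]=cv2.resize(s['pixels'][200:350,40:240],(400,300),interpolation=cv2.INTER_CUBIC)
o[300:,400:]=cv2.resize(f['pixels'],(400,300));cv2.imwrite('pics/end2.png',o)
E
```

```text
{'t': 19.5, 'joints': [0.515, 0.166, -0.825, 1.579, 0.123, 1.449, -1.993], 'position': [0.547, 0.097, 0.279], 'eef_rot': [-0.0, 0.999, -0.052, 0.0], 'force': [-0.516, 1.121, -0.845], 'ft_torque': [0.056, 0.072, 0.025], 'gripper_width': 0.057}
yaw -5.966930061081326
cap ([570.6, 355.2], [16.3, 15.2], 47.5)
cap ([550.6, 355.3], [30.3, 57.7], 176.2)
white 12 [0.5706 0.3552 0.172 ]
white 120 ([550.2, 356.1], [55.4, 82.4], 174.6)
```

View pics/end2.png

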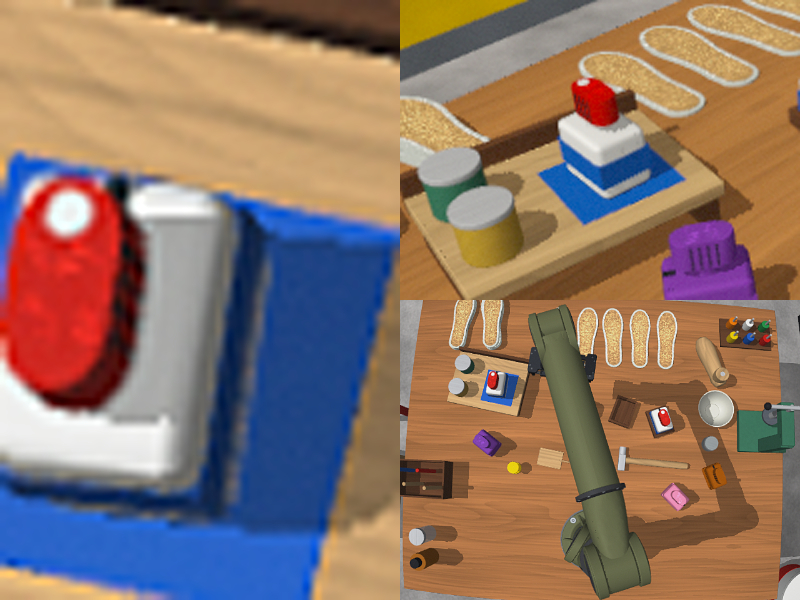

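Picture 9: the 7° clockwise turn moved cap and jar together (cap -3.8°, jar -5.4°), so the cap is at its stop. The jar stands upright at about (0.550, 0.356), with the pad centre at (0.548, 0.358). The gripper is clear, so I'm handing in.

```bash
python3 -c "
from plant import bot
bot.close_job()"
```

```text
the job is handed in; nothing more can be done
```

The loose cap was on the middle jar. I screwed it tight in its holder, then put the jar upright in the middle of the blue pad and let go, handing in at about 19.6 s of the 38 s allowed.

- **Tightening:** The cap was about 55° unscrewed. I turned it clockwise until the torque about the vertical rose to 0.79 N m against the stop. A picture in the holder then showed the dot over the line, with cap and jar aligned within about 0.5°.
- **Placing:** I lifted the jar by its cap and lowered it onto the pad in steps of 1 mm or less until I felt contact, then released it.
- **Recheck on the shelf:** The first check after placing disagreed: the cap measured about 4° off the jar, close to the measuring error. I regripped the cap lightly and turned it 7° clockwise. The jar turned with it by about 6°, so the cap was within about 1° of its stop, and it now measures within about 2°.
- **Final state:** The jar stands upright within about 3 mm of the pad centre, and the arm is clear and touching nothing. The two tight jars were not touched. The last wide view shows the right one standing; the arm hid the left one, last seen in place in the side view at 14.5 s.

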